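# Tuck the flap of the filter box under its lip

### The arm

A 7-joint arm with a two-finger parallel gripper is mounted at the origin on a cart in front of the work surface, level with it; the furniture and walls round the work are solid. World frame = base frame: x ahead of the robot, y to its left, z up, the work surface at z = 0. Lengths are in m, angles in rad, forces in N, time in s.
With the tool pointing down it reaches from about 0.35 to 0.9 m from the base axis. Payload 7.2 kg.
Tool frame: the origin (TCP) lies midway between the tips of the shut fingers; the grasp point (between the pads) lies 19 mm behind it; z points along the fingers, y is the line along which they close (so a half turn about z gives the same grasp; the last joint's range is limited). The gripper opens to 85 mm and grips with 20 to 120 N. Pads are 22 mm wide; open, the fingers measure 114 mm over their backs; the gripper's body (76 mm by 85 mm) begins 54 mm behind the grasp point. The pads swing forward as they close: fully open they stand 13 mm farther back than shut.
Start: joints at [-1.357, 0.411, -0.013, 1.596, 0.006, 1.134, -0.082], TCP at [0.174, 0.6, 0.231] pointing down, gripper open.
Joint ranges: [-2.95, 2.95], [-0.29, 1.99], [-1.47, 1.44], [0.14, 2.54], [-1.03, 4.17], [0.13, 1.85], [-2.86, 2.86]. Speed limits (rad/s): [2.39, 2.39, 3.01, 3.01, 3.14, 3.14, 3.14].

### API

Orientations are given as a rotation vector (axis times angle).
In Python, from workcell import ctrl gives the robot as it stands. The module is installed in compiled form; this text tells all that it offers.
- The arm moves only by the tool play_rows, never from a script. Its argument "steps" is a list of rows, each an object of numbers: "rx", "ry", "rz": the turn, a rotation vector about the tool's x, y, z in units of 90 degrees (1.0 is 90 degrees); "x", "y", "z": the shift along the tool's x, y, z in units of 0.03 m (1.0 is 0.03 m); "gripper": the closure, from 0 (fully open) to 1 (shut). A call has 1 to 20 rows; each row shifts and turns the commanded pose from where the row before left it, along the tool's axes as they then stand; what a row does not reach is not made up. A row lasts 1/10 s, in which the tool goes at most 50 mm and 8.59 degrees, less where a joint would pass 70% of its speed; a pose out of reach is approached as far as the arm can. A call with a number of a shift or a turn outside -1 to 1 is refused whole. A call with a gripper value outside its range is refused whole. The fingers move at their own pace and stop on an object; "force" is the grip in N (left out, the last holds). Time passes only in rows, so rows that do not move let the fingers close. It gives the time, the measured TCP pose, the force, the opening and the grip force at its end, in the units of the state.
- ctrl.observe(): the state, without advancing time (a new reading comes with each control period).
- ctrl.grab_frame(name): name is "side" or "top" or "wrist"; returns a dict with "color" (400x640x3 uint8, red, green, blue), "fx", "fy", "cx", "cy" (pixels), "R" (3x3) and "t" (3): a world point X has camera coordinates R X + t; the wrist camera has in their place "hand_eye" (4x4, takes a point from camera to tool coordinates, whose origin is the TCP and whose axes are the flange's). Camera axes: x right, y down, z forward; pixel columns grow to the right and rows downward; lengths in m; the calibration is good to about 2 mm. A picture is of the moment at which its call begins: read the wrist's pose just before it. There is no depth.
- ctrl.finish_job(): hands the job in; it is judged then, once.
The state is a dict: "time_s": time; "joint_pos": joint angles; "qvel": joint speeds; "tau": joint torques, N m; "eef_pos": TCP position; "tool_rot": TCP orientation; "wrist_force": force on the tool from outside, world axes, zero at the start; "wrist_torque": the same for the moment, N m; "finger_gap": finger opening in m; "grip_force": force on a finger pad.
Only numpy, scipy, OpenCV 4.12 (cv2) and the standard library are available. Lean on these libraries where they do the work, as an engineer would, in place of code of your own. Each camera call takes 0.05 s, during which the arm holds its last target. There are 200 camera calls.

### The job

The low wooden box of coffee filters stands open. Push its hinged flap over with your fingers until it lies flat on the box, keep it pressed down, and push it away from its hinge (the raised step across it gives the fingers something to push on) until its edge is fully home under the steel lip, so that it stays shut when you let go. Leave the box itself standing where it is, not lifted, shoved or turned, and leave the things around it where they are.

Things in the scene. Friction and masses are not known exactly. Their poses are not given: they have to be found in the camera images.
- filter_box: Loose low box of light wood, 150 x 100 mm, 45 mm high, 1.1 to 1.7 kg, filled with white paper filters. Origin: centre of its underside; x points from its hinge side (the -x rim, towards the robot, askew, or to the robot's right) to its lip side (+x rim, a fixed steel lip), y along the hinge, z up.
- hinge_line (a point): Middle of the hinge axis, which is parallel to the box y axis: 70 mm from the box origin towards -x, 46.5 mm above the worktop. Fixed to the box.
- lip_edge (a point): Middle of the lower edge of the steel lip, on the side facing the hinge: 127 mm from the hinge axis in box +x, 55.5 mm above the worktop. The lip is 84 mm wide along y, 3.5 mm thick, and overhangs 13 mm of open space in front of its upright. The flap edge belongs beneath it; the lying flap's top is at 51.5 mm, so the mouth has 4 mm to spare.
- leaf (a joint): Flap hinge angle, rad: 0 = lying flat on the box (hard stop), 1.57 = upright; starts between 1.15 and 1.55. Springy: let go while not tucked, it rises by itself to about 0.8. Holding it down takes about 2 N at mid-length. Under the lip it rises only to about 0.03.
- cover (a joint): How far the flap is slid along its own length away from the hinge, m: 0 = drawn back, 0.020 = end stop, fully home. Starts between 0 and 0.004. Sliding takes about 5 N along the flap; it stays where left. Lying flat, its edge comes level with the lip edge at 0.009; slid further before it lies flat, it meets the top of the lip and must go back.
- step (a point): On the slippery lacquered wooden flap (84 x 4 mm): foot of the upright face of a raised step across its outer (shut: upper) face, mid-width, 78 mm plus the slid distance from the hinge axis. Step 40 mm wide, 10 mm high; its upright face looks to the hinge, then it ramps down towards the free edge. The face before it is flat. Site x: along the flap away from the hinge; z: out of that face.
- flap_edge (a point): Middle of the free edge of the flap, at half its thickness, 118 mm plus the slid distance from the hinge axis; axes as for the step.
- mug: Grey stoneware mug with a dark rim, 79 mm across (109 with its handle), 99 mm high, standing behind the lip side of the box. Origin: on its underside. Bystander.
- matchbox: Matchbox lying beside the box on its +y side, 36 x 53 x 15 mm. Origin: centre of its underside. Bystander.
- peg: Wooden clothes peg lying beside the box on its -y side, 15 x 72 x 12 mm. Origin: its underside. Bystander.
- jar_lid: Jar lid lying near the front of the worktop, to the right, 66 mm across, 13 mm high. Bystander.
- teaspoon: Teaspoon, 130 mm long, lying near the front of the worktop, to the left. Bystander.
- egg_timer: Round egg timer, 64 mm across, 55 mm high, behind the work. Bystander.

How it is judged:
On the way:
1. the flap lies flat on the box, its edge still in front of the lip (value of joint leaf below 0.1 rad and value of joint cover below 0.011 m), for 0.02 s.
At the end, for the whole second after the job is handed in: The flap lies shut (hinge under 0.06 rad) with its edge below the lip and at least 6 mm past the lip edge, slid at least 15.5 of 20 mm; the box stands flat and still with hinge and lip within 12 mm of where they were; every bystander is within 30 mm of where it was and the mug is upright (value of joint cover above 0.0155 m and value of joint leaf below 0.06 rad and x of flap_edge in the frame of lip_edge above 0.006 m and z of flap_edge in the frame of lip_edge below 0 m and linear speed of filter_box below 0.01 m/s and height (world z) of filter_box below 0.005 m and angle between filter_box's own z axis and vertical below 0.05 rad and distance of each of hinge_line, lip_edge from where it was at the start of the episode below 0.012 m and angle between mug's own z axis and vertical below 0.1 rad and distance of each of mug, matchbox, peg, jar_lid, teaspoon, egg_timer from where it was at the start of the episode below 0.03 m); the robot touches nothing.
It fails at once if the box is lifted or tipped (height (world z) of filter_box above 0.012 m or angle between filter_box's own z axis and vertical above 0.12 rad).
It fails at once if the box is shoved or turned by more than 12 mm (distance of any of hinge_line, lip_edge from where it was at the start of the episode above 0.012 m).
It fails at once if a thing beside the box is pushed or lifted more than 30 mm (distance of any of mug, matchbox, peg, jar_lid, teaspoon, egg_timer from where it was at the start of the episode above 0.03 m).
It fails at once if the mug is tipped over (angle between mug's own z axis and vertical above 0.5 rad).
It also fails if it takes over 40 s, if anything falls off the work surface, if the arm or the gripper's body presses on something with over 40 N, if the wrist force passes 120 N, or if a joint passes its speed limit or range.

## Working session

There is one attempt and no reset: what is moved stays moved. The work goes in short steps, Python scripts to look and compute and a tool call to move; the robot and the scene stay as the last step left them, time stands still between calls to the robot, and variables do not carry over. Pictures are saved under pics/ and viewed, at most 10 in all, crops included, and the job is handed in when it is done.

Besides the shell and the picture viewer there is one more tool, called after "Emit:" as a command line: name --argument value ..., lists and objects as JSON in quotes. play_rows: Moves the arm, as the interface text tells. Shifts and turns lie within -1 to 1; 1 stands for 0.03 m of shift or 90 degrees of turn. Its arguments: {"type":"object","properties":{"steps":{"type":"array","items":{"type":"object","properties":{"rx":{"type":"number","minimum":-1,"maximum":1},"ry":{"type":"number","minimum":-1,"maximum":1},"rz":{"type":"number","minimum":-1,"maximum":1},"x":{"type":"number","minimum":-1,"maximum":1},"y":{"type":"number","minimum":-1,"maximum":1},"z":{"type":"number","minimum":-1,"maximum":1},"gripper":{"type":"number"}}}},"force":{"type":"number"}},"required":["steps"]}

```bash
mkdir -p pics; cat > h.py <<'E'
import numpy as np, cv2
from workcell import ctrl
from scipy.spatial.transform import Rotation as Ro
def grab(n,f):
    d=ctrl.grab_frame(n); cv2.imwrite('pics/'+f,d['color'][:,:,::-1]); return d
def onplane(d,u,v,z):
    R=np.array(d['R']);t=np.array(d['t']);r=R.T@np.array([(u-d['cx'])/d['fx'],(v-d['cy'])/d['fy'],1]);c=-R.T@t
    return c+r*(z-c[2])/r[2]
def proj(d,X):
    c=np.array(d['R'])@np.array(X)+np.array(d['t']);return c[:2]/c[2]*[d['fx'],d['fy']]+[d['cx'],d['cy']]
E
python3 - <<'E'
from h import *
import pickle
s=ctrl.observe();print(s)
ds={}
for n in('top','side'):
    d=grab(n,n+'0.png');ds[n]=d;print(n,d['fx'],d['cx'],d['cy'],-np.array(d['R']).T@np.array(d['t']),np.array(d['R'])[2])
pickle.dump(ds,open('cam.pkl','wb'))
E
```

```text
{'time_s': 0.0, 'joint_pos': array([-1.35719706,  0.41188181, -0.0127232 ,  1.59705482,  0.00557773,
        1.13429725, -0.08218335]), 'qvel': array([ 0.00050075, -0.00121574, -0.00151503,  0.00066705,  0.00019285,
        0.00137045, -0.00036885]), 'tau': array([ 1.49901389e-03, -6.00630999e+01,  6.82968143e-01, -2.99411219e+01,
        1.39323680e-02,  1.03074411e-02,  2.90288983e-05]), 'eef_pos': array([0.17369071, 0.59985895, 0.23045987]), 'tool_rot': array([-4.41101190e-01, -3.11033273e+00,  2.51346681e-03]), 'wrist_force': array([-0.36909113,  0.31379429, -0.83559667]), 'wrist_torque': array([-0.01648253, -0.0226436 ,  0.00430442]), 'grip_force': 0.0, 'finger_gap': 0.08560122978587854}
top 466.20575551561046 315.3409290734281 200.87790812700817 [0.43559737 0.11584209 1.10939233] [ 0.12624853 -0.0334428  -0.99143476]
side 514.4038235620001 320.2847040222681 195.07092735069756 [ 0.39143988 -0.52453896  0.76269368] [ 0.21210521  0.65176741 -0.72815563]
```

View pics/top0.png

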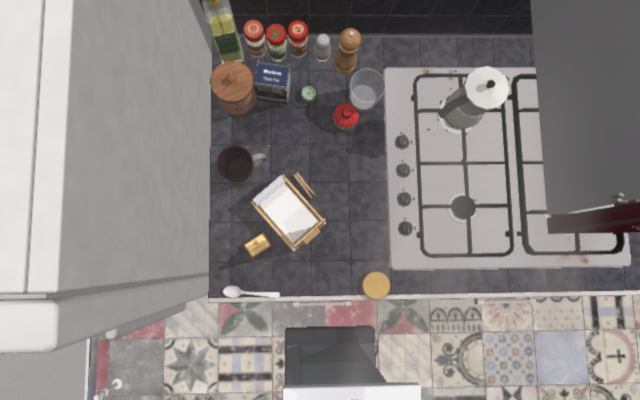

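View pics/side0.png

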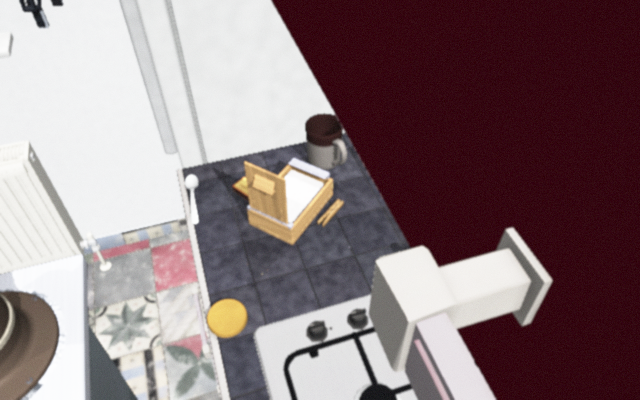

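The top view shows the box at about (288,212), with the lip to the upper left near the mug (236,163) and the hinge to the lower right. The matchbox is at (257,244) and the peg at (304,185). The side view shows the flap upright at (265,190). Next I'll zoom in on both.

```bash
python3 - <<'E'
from h import *
import pickle
ds=pickle.load(open('cam.pkl','rb'))
a=cv2.resize(cv2.imread('pics/top0.png')[140:260,210:340],None,fx=4.5,fy=4.5,interpolation=cv2.INTER_CUBIC)
b=cv2.resize(cv2.imread('pics/side0.png')[100:260,225:360],None,fx=3.6,fy=3.6,interpolation=cv2.INTER_CUBIC)
cv2.imwrite('pics/topc.png',a);cv2.imwrite('pics/sidec.png',b)
for p in[(236,163),(257,244),(304,185),(376,286),(252,292)]:print(p,onplane(ds['top'],*p,0.0).round(3))
E
```

```text
(236, 163) [ 0.671  0.269 -0.   ]
(257, 244) [0.476 0.218 0.   ]
(304, 185) [0.616 0.105 0.   ]
(376, 286) [ 0.373 -0.062  0.   ]
(252, 292) [0.364 0.229 0.   ]
```

View pics/topc.png

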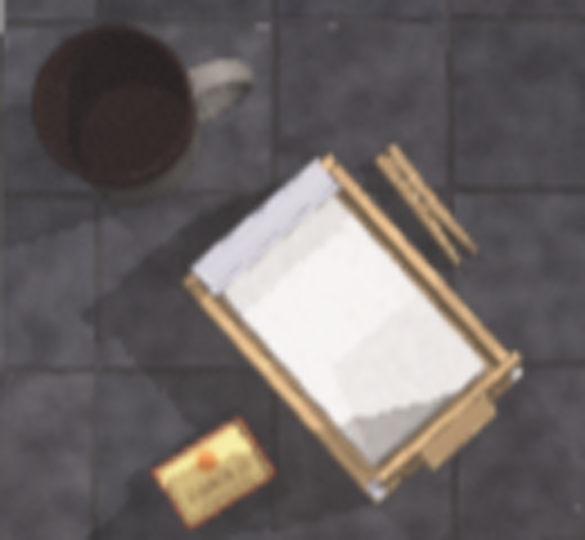

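View pics/sidec.png

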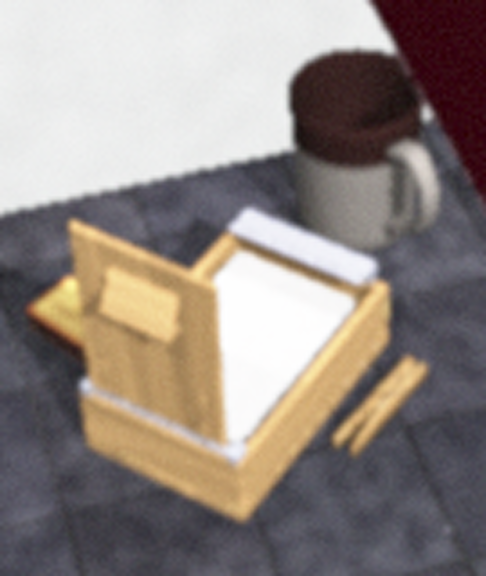

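The crops give the hinge ends at (378,490) and (516,373) in the top crop, and at (85,388) and (240,452) in the side crop. The lip front corners and box corners are also clear, so I'll fit the pose.

```bash
cat > fit.py <<'E'
from h import *
import pickle
from scipy.optimize import least_squares
ds=pickle.load(open('cam.pkl','rb'))
T=lambda u,v:np.array([u/4.5+210,v/4.5+140]);S=lambda u,v:np.array([u/3.6+225,v/3.6+100])
obs=[('top',T(378,490),(-70,'h',46.5)),('top',T(516,373),(-70,'-h',46.5)),('side',S(85,388),(-70,'h',46.5)),('side',S(240,452),(-70,'-h',46.5)),
('side',S(243,518),(-75,-50,0)),('side',S(388,290),(75,-50,45)),('top',T(218,292),(57,42,59)),('top',T(340,187),(57,-42,59)),
('side',S(372,282),(57,-42,59)),('side',S(232,232),(57,42,59))]
def W(p,q):
    c,s=np.cos(p[2]),np.sin(p[2]);return np.array([p[0]+c*q[0]-s*q[1],p[1]+s*q[0]+c*q[1],q[2]])
def res(p):
    r=[]
    for n,uv,q in obs:
        q=[p[3] if a=='h' else -p[3] if a=='-h' else a/1000 for a in q]
        r.append(proj(ds[n],W(p,q))-uv)
    return np.ravel(r)
f=least_squares(res,[.55,.16,.8,.045],loss='soft_l1');p=f.x
if __name__=='__main__':
    print(p,np.degrees(p[2]));print(res(p).reshape(-1,2).round(1))
    np.save('pose.npy',p)
    # flap angle/slide: free corners seen in side crop, top view step
    fo=[('side',S(70,225),42,'e'),('side',S(215,290),-42,'e')]
    def r2(a):
        r=[]
        for n,uv,y,k in fo:
            L=.118+a[1];q=[-.07+L*np.cos(a[0])-.003*np.sin(a[0]),y/1000,.0465+L*np.sin(a[0])+.003*np.cos(a[0])]
            r.append(proj(ds[n],W(p,q))-uv)
        return np.ravel(r)
    g=least_squares(r2,[1.4,.002]);print(g.x,g.fun)
    for n,q in [('hinge',(-.07,0,.0465)),('lip',(.057,0,.0555))]:print(n,W(p,q))
E
python3 fit.py
```

```text
[0.54740029 0.13982479 0.71216412 0.0469277 ] 40.80399830639609
[[ 0.1 -0.9]
 [ 0.3 -2.2]
 [ 0.3 -0.8]
 [-0.7  1.2]
 [-0.6  1.3]
 [-0.2 -1.3]
 [ 0.2 -0.7]
 [ 1.1 -1.6]
 [-3.9 -0.1]
 [-1.2 -1.4]]
[ 1.54766185 -0.00180315] [-0.37705528  0.10306287  0.41606435 -0.0770322 ]
hinge [0.49441383 0.09408165 0.0465    ]
lip [0.59054641 0.17707277 0.0555    ]
```

```bash
python3 - <<'E'
from h import *
import pickle
ds=pickle.load(open('cam.pkl','rb'))
print('tcp side',proj(ds['side'],[.174,.6,.23]),'top',proj(ds['top'],[.174,.6,.23]))
for z in(0,.3,.6,.9):print(z,[onplane(ds['top'],u,v,z)[:2].round(2) for u,v in((55,350),(90,345),(210,297),(210,0),(205,305))])
# side view: front-corner line of white side on plane y=.33
d=ds['side'];R=np.array(d['R']);c=-R.T@np.array(d['t'])
for u,v in((183,168),(170,150),(125,0),(155,0),(205,150),(60,250),(88,250)):
    r=R.T@np.array([(u-d['cx'])/d['fx'],(v-d['cy'])/d['fy'],1]);print(u,v,(c+r*(.33-c[1])/r[1]).round(3))
E
```

```text
tcp side [53.90396175 21.87953962] top [ 27.25042925 413.69037087]
0 [array([0.24, 0.67]), array([0.25, 0.6 ]), array([0.35, 0.33]), array([1.09, 0.34]), array([0.34, 0.34])]
0.3 [array([0.29, 0.52]), array([0.3 , 0.47]), array([0.38, 0.27]), array([0.91, 0.28]), array([0.36, 0.28])]
0.6 [array([0.35, 0.37]), array([0.35, 0.34]), array([0.4 , 0.21]), array([0.74, 0.22]), array([0.39, 0.22])]
0.9 [array([0.4 , 0.22]), array([0.4 , 0.21]), array([0.42, 0.16]), array([0.56, 0.16]), array([0.42, 0.16])]
183 168 [ 0.359  0.33  -0.003]
170 150 [0.343 0.33  0.053]
125 0 [0.341 0.33  0.376]
155 0 [0.386 0.33  0.369]
205 150 [0.413 0.33  0.034]
60 250 [ 0.051  0.33  -0.165]
88 250 [ 0.105  0.33  -0.188]
```

Emit:
play_rows --steps '[{"x":-0.38,"y":-0.97,"gripper":1},{"x":-0.38,"y":-0.97,"gripper":1},{"x":-0.38,"y":-0.97,"gripper":1},{"x":-0.38,"y":-0.97,"gripper":1},{"x":-0.38,"y":-0.97,"gripper":1},{"x":-0.38,"y":-0.97,"gripper":1},{"x":-0.38,"y":-0.97,"gripper":1},{"x":-0.38,"y":-0.97,"gripper":1},{"x":-0.38,"y":-0.97,"gripper":1},{"x":-0.9,"y":-0.9,"gripper":1},{"x":-0.9,"y":-0.9,"gripper":1},{"x":-0.9,"y":-0.9,"gripper":1},{"x":-0.9,"y":-0.9,"gripper":1},{"x":-0.9,"y":-0.9,"gripper":1},{"x":-0.9,"y":-0.9,"gripper":1},{"x":-0.9,"y":-0.9,"gripper":1},{"x":-0.9,"y":-0.9,"gripper":1}]'

```text
invalid input
```

Emit:
play_rows --steps '[{"x":-0.38,"y":-0.97,"z":0,"rx":0,"ry":0,"rz":0,"gripper":1},{"x":-0.38,"y":-0.97,"z":0,"rx":0,"ry":0,"rz":0,"gripper":1}]' --force 20

```text
time_s: 0.3
eef_pos: [0.1792, 0.5373, 0.2302]
tool_rot: [-0.44, -3.11, 0.002]
wrist_force: [1.1, -0.6, -0.1]
finger_gap: 0.0592
grip_force: 0.0
```

Emit:
play_rows --steps '[{"x":-0.38,"y":-0.97,"z":0,"rx":0,"ry":0,"rz":0,"gripper":1},{"x":-0.38,"y":-0.97,"z":0,"rx":0,"ry":0,"rz":0,"gripper":1},{"x":-0.38,"y":-0.97,"z":0,"rx":0,"ry":0,"rz":0,"gripper":1},{"x":-0.38,"y":-0.97,"z":0,"rx":0,"ry":0,"rz":0,"gripper":1},{"x":-0.38,"y":-0.97,"z":0,"rx":0,"ry":0,"rz":0,"gripper":1},{"x":-0.38,"y":-0.97,"z":0,"rx":0,"ry":0,"rz":0,"gripper":1},{"x":-0.38,"y":-0.97,"z":0,"rx":0,"ry":0,"rz":0,"gripper":1},{"x":-0.9,"y":-0.9,"z":0,"rx":0,"ry":0,"rz":0,"gripper":1},{"x":-0.9,"y":-0.9,"z":0,"rx":0,"ry":0,"rz":0,"gripper":1},{"x":-0.9,"y":-0.9,"z":0,"rx":0,"ry":0,"rz":0,"gripper":1},{"x":-0.9,"y":-0.9,"z":0,"rx":0,"ry":0,"rz":0,"gripper":1},{"x":-0.9,"y":-0.9,"z":0,"rx":0,"ry":0,"rz":0,"gripper":1},{"x":-0.9,"y":-0.9,"z":0,"rx":0,"ry":0,"rz":0,"gripper":1},{"x":-0.9,"y":-0.9,"z":0,"rx":0,"ry":0,"rz":0,"gripper":1},{"x":-0.9,"y":-0.9,"z":0,"rx":0,"ry":0,"rz":0,"gripper":1}]' --force 20

```text
time_s: 1.8
eef_pos: [0.3472, 0.0511, 0.2313]
tool_rot: [0.441, 3.11, 0.001]
wrist_force: [1.7, 0.1, 0.7]
finger_gap: 0.0003
grip_force: 0.0
```

Emit:
play_rows --steps '[{"x":0,"y":0,"z":0,"rx":0,"ry":0,"rz":0.095,"gripper":1},{"x":0,"y":0,"z":0,"rx":0,"ry":0,"rz":0.095,"gripper":1},{"x":0,"y":0,"z":0,"rx":0,"ry":0,"rz":0.095,"gripper":1},{"x":0,"y":0,"z":0,"rx":0,"ry":0,"rz":0.095,"gripper":1},{"x":0,"y":0,"z":0,"rx":0,"ry":0,"rz":0.095,"gripper":1},{"x":0,"y":0,"z":0,"rx":0,"ry":0,"rz":0.095,"gripper":1},{"x":0,"y":0,"z":0,"rx":0,"ry":0,"rz":0.095,"gripper":1},{"x":0,"y":0,"z":0,"rx":0,"ry":0,"rz":0.095,"gripper":1},{"x":0,"y":0,"z":0,"rx":0,"ry":0,"rz":0.095,"gripper":1},{"x":0,"y":0,"z":0,"rx":0,"ry":0,"rz":0.095,"gripper":1},{"x":0,"y":0,"z":0,"rx":0,"ry":0,"rz":0.095,"gripper":1},{"x":0,"y":0,"z":0,"rx":0,"ry":0,"rz":0.095,"gripper":1},{"x":0,"y":0,"z":0,"rx":0,"ry":0,"rz":0.095,"gripper":1},{"x":0,"y":0,"z":0,"rx":0,"ry":0,"rz":0.095,"gripper":1},{"x":0,"y":0,"z":0,"rx":0,"ry":0,"rz":0.038,"gripper":1},{"x":0,"y":0,"z":0,"rx":0,"ry":0.083,"rz":0,"gripper":1},{"x":0,"y":0,"z":0,"rx":0,"ry":0.083,"rz":0,"gripper":1},{"x":0,"y":0,"z":0,"rx":0,"ry":0.083,"rz":0,"gripper":1},{"x":0,"y":0,"z":0,"rx":0,"ry":0.083,"rz":0,"gripper":1}]' --force 20

```text
time_s: 3.7
eef_pos: [0.3426, 0.0573, 0.2309]
tool_rot: [-2.742, -1.033, -0.557]
wrist_force: [0.1, 1.4, -0.2]
finger_gap: -0.0002
grip_force: 0.0
```

```bash
cat > st.py <<'E'
from h import *
p=np.load('pose.npy')
def st():
    s=ctrl.observe();c,si=np.cos(p[2]),np.sin(p[2]);B=np.array([[c,-si,0],[si,c,0],[0,0,1]])
    R=Ro.from_rotvec(s['tool_rot']).as_matrix();b=B.T@(s['eef_pos']-[p[0],p[1],0]);Rb=B.T@R
    print('t',s['time_s'],'box xyz mm',(b*1e3).round(1),'tilt',np.degrees(np.arctan2(Rb[0,2],-Rb[2,2])).round(1),'toolx',Rb[:,0].round(3),'F box',(B.T@s['wrist_force']).round(1))
    f=Rb[:,0]*.011*1e3; print('corners front/back',(b*1e3+f).round(1),(b*1e3-f).round(1)); print('q',s['joint_pos'].round(2)); return b,Rb
def go(*targets):
    b,Rb=st()
    for t in targets:
        print('delta tool units',(Rb.T@(np.array(t)/1e3-b)/.03).round(2))
        b=np.array(t)/1e3
E
python3 -c "
from st import *
go((-115,0,150),(-115,0,95),(-85,0,95))"
```

```text
t 3.7 box xyz mm [-209.    71.3  230.9] tilt 23.3 toolx [0.918 0.004 0.396] F box [ 0.9  1.  -0.2]
corners front/back [-198.9   71.4  235.2] [-219.1   71.3  226.5]
q [-0.29 -0.29  0.2   2.42 -0.3   0.71 -0.74]
delta tool units [1.8  2.46 3.67]
delta tool units [-0.73  0.03  1.68]
delta tool units [0.92 0.01 0.4 ]
```

Emit:
play_rows --steps '[{"x":0.45,"y":0.61,"z":0.92,"rx":0,"ry":0,"rz":0,"gripper":1},{"x":0.45,"y":0.61,"z":0.92,"rx":0,"ry":0,"rz":0,"gripper":1},{"x":0.45,"y":0.61,"z":0.92,"rx":0,"ry":0,"rz":0,"gripper":1},{"x":0.45,"y":0.61,"z":0.92,"rx":0,"ry":0,"rz":0,"gripper":1},{"x":-0.36,"y":0,"z":0.8,"rx":0,"ry":0.035,"rz":0,"gripper":1},{"x":-0.36,"y":0,"z":0.8,"rx":0,"ry":0.035,"rz":0,"gripper":1},{"x":0,"y":0,"z":0,"rx":0,"ry":0,"rz":0,"gripper":1}]' --force 20

```text
time_s: 4.4
eef_pos: [0.4585, 0.0636, 0.1189]
tool_rot: [-2.715, -1.021, -0.607]
wrist_force: [-0.5, 0.9, 0.2]
finger_gap: -0.0005
grip_force: 0.0
```

```bash
python3 -c "
from st import *
go((-85,0,95),(-60,0,92),(-35,0,85))
grab('side','s1.png')"
```

```text
t 4.4 box xyz mm [-117.1    0.3  118.9] tilt 25.7 toolx [0.901 0.002 0.434] F box [0.2 1.  0.2]
corners front/back [-107.2    0.3  123.7] [-127.     0.3  114.1]
q [-0.12  0.18  0.12  2.37 -0.92  0.41 -0.04]
delta tool units [0.62 0.04 1.18]
delta tool units [0.71 0.01 0.45]
delta tool units [0.65 0.02 0.57]
```

View pics/s1.png

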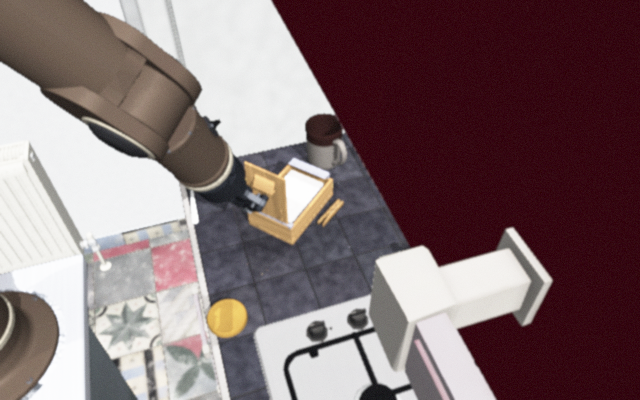

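The flap is upright, with the fingertips just in front of its outer face at about (258,200). I'll work out the pushing arc now.

```bash
cat >> st.py <<'E'
def rows(wps):
    b,Rb=st(); t=np.arctan2(Rb[0,2],-Rb[2,2])
    for x,z,td,n in wps:
        d=(np.array([x,0,z])/1e3-b)/n; dt=(np.radians(td)-t)/n
        for k in range(n):
            Rn=np.c_[[np.cos(t),0,np.sin(t)],[0,-1,0],[np.sin(t),0,-np.cos(t)]]
            print((Rn.T@d/.03).round(2),'ry',round(dt/(np.pi/2),3)); t+=dt
        b=np.array([x,0,z])/1e3;print('-',x,z,td)
E
python3 -c "
from st import *
rows([(-110,95,26,2),(-85,89.7,26,2),(-60,86,26,3),(-50,80,22,2),(-42,72,14,2)])"
```

```text
t 4.45 box xyz mm [-116.6   -0.5  120.1] tilt 25.8 toolx [0.901 0.002 0.434] F box [-1.1 -0.3 -0.1]
corners front/back [-106.7   -0.4  124.9] [-126.5   -0.5  115.3]
q [-0.13  0.17  0.12  2.37 -0.92  0.41 -0.04]
[-0.08 -0.01  0.42] ry 0.001
[-0.08 -0.01  0.42] ry 0.001
- -110 95 26
[0.34 0.   0.26] ry -0.0
[0.34 0.   0.26] ry -0.0
- -85 89.7 26
[0.23 0.   0.16] ry -0.0
[0.23 0.   0.16] ry -0.0
[0.23 0.   0.16] ry -0.0
- -60 86 26
[0.11 0.   0.16] ry -0.022
[0.11 0.   0.16] ry -0.022
- -50 80 22
[0.07 0.   0.17] ry -0.044
[0.09 0.   0.17] ry -0.044
- -42 72 14
```

Emit:
play_rows --steps '[{"x":-0.08,"y":0,"z":0.42,"rx":0,"ry":0,"rz":0,"gripper":1},{"x":-0.08,"y":0,"z":0.42,"rx":0,"ry":0,"rz":0,"gripper":1},{"x":0.34,"y":0,"z":0.26,"rx":0,"ry":0,"rz":0,"gripper":1},{"x":0.34,"y":0,"z":0.26,"rx":0,"ry":0,"rz":0,"gripper":1},{"x":0.23,"y":0,"z":0.16,"rx":0,"ry":0,"rz":0,"gripper":1},{"x":0.23,"y":0,"z":0.16,"rx":0,"ry":0,"rz":0,"gripper":1},{"x":0.23,"y":0,"z":0.16,"rx":0,"ry":0,"rz":0,"gripper":1},{"x":0,"y":0,"z":0,"rx":0,"ry":0,"rz":0,"gripper":1}]' --force 20

```text
time_s: 5.25
eef_pos: [0.5028, 0.1043, 0.0872]
tool_rot: [-2.712, -1.029, -0.613]
wrist_force: [-0.2, -0.6, 0.5]
finger_gap: -0.0001
grip_force: 0.0
```

```bash
python3 -c "
from st import *
rows([(-50,80,22,3),(-42,72,14,3),(-36,62.5,7,3),(-33,52,1,4),(-33,48,0,2)])
d=grab('side','s2.png');import cv2
cv2.imwrite('pics/s2c.png',cv2.resize(cv2.imread('pics/s2.png')[100:260,205:365],None,fx=3.6,fy=3.6,interpolation=cv2.INTER_CUBIC))"
```

```text
t 5.25 box xyz mm [-57.    2.3  87.2] tilt 25.9 toolx [0.9   0.007 0.437] F box [-0.5 -0.4  0.5]
corners front/back [-47.1   2.3  92. ] [-66.9   2.2  82.4]
q [-0.09  0.31 -0.04  2.3  -1.02  0.3  -0.02]
[0.03 0.03 0.11] ry -0.014
[0.04 0.03 0.11] ry -0.014
[0.04 0.03 0.1 ] ry -0.014
- -50 80 22
[0.05 0.   0.12] ry -0.03
[0.05 0.   0.11] ry -0.03
[0.06 0.   0.11] ry -0.03
- -42 72 14
[0.04 0.   0.12] ry -0.026
[0.04 0.   0.12] ry -0.026
[0.05 0.   0.11] ry -0.026
- -36 62.5 7
[0.01 0.   0.09] ry -0.017
[0.02 0.   0.09] ry -0.017
[0.02 0.   0.09] ry -0.017
[0.02 0.   0.09] ry -0.017
- -33 52 1
[-0.    0.    0.07] ry -0.006
[-0.    0.    0.07] ry -0.006
- -33 48 0
```

View pics/s2c.png

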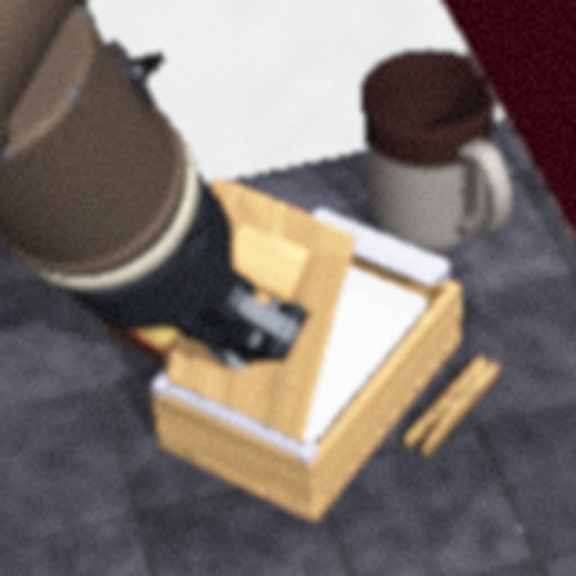

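The flap is leaning over with the fingertips on its flat face below the step, and the box hasn't moved. I'll carry on along the arc.

Emit:
play_rows --steps '[{"x":0.03,"y":0.03,"z":0.11,"rx":0,"ry":-0.014,"rz":0,"gripper":1},{"x":0.04,"y":0.03,"z":0.11,"rx":0,"ry":-0.014,"rz":0,"gripper":1},{"x":0.04,"y":0.03,"z":0.1,"rx":0,"ry":-0.014,"rz":0,"gripper":1},{"x":0.05,"y":0,"z":0.12,"rx":0,"ry":-0.03,"rz":0,"gripper":1},{"x":0.05,"y":0,"z":0.11,"rx":0,"ry":-0.03,"rz":0,"gripper":1},{"x":0.06,"y":0,"z":0.11,"rx":0,"ry":-0.03,"rz":0,"gripper":1},{"x":0,"y":0,"z":0,"rx":0,"ry":0,"rz":0,"gripper":1}]' --force 20

```text
time_s: 6.0
eef_pos: [0.5156, 0.1121, 0.0718]
tool_rot: [-2.822, -1.074, -0.336]
wrist_force: [-0.3, 0.9, 0.8]
finger_gap: 0.0001
grip_force: 0.6
```

```bash
python3 -c "
from st import *
rows([(-36,62.5,7,3),(-33,52,1,4),(-33,48,0,2)])"
```

```text
t 6.0 box xyz mm [-42.2  -0.2  71.8] tilt 14.0 toolx [0.97  0.013 0.241] F box [0.4 0.9 0.8]
corners front/back [-31.5  -0.   74.5] [-52.9  -0.3  69.2]
q [-0.47  0.38  0.31  2.17 -0.58  0.47 -0.53]
[ 0.04 -0.    0.12] ry -0.026
[ 0.05 -0.    0.12] ry -0.026
[ 0.05 -0.    0.11] ry -0.026
- -36 62.5 7
[0.01 0.   0.09] ry -0.017
[0.02 0.   0.09] ry -0.017
[0.02 0.   0.09] ry -0.017
[0.02 0.   0.09] ry -0.017
- -33 52 1
[-0.    0.    0.07] ry -0.006
[-0.    0.    0.07] ry -0.006
- -33 48 0
```

Emit:
play_rows --steps '[{"x":0.04,"y":0,"z":0.12,"rx":0,"ry":-0.026,"rz":0,"gripper":1},{"x":0.05,"y":0,"z":0.12,"rx":0,"ry":-0.026,"rz":0,"gripper":1},{"x":0.05,"y":0,"z":0.11,"rx":0,"ry":-0.026,"rz":0,"gripper":1},{"x":0.01,"y":0,"z":0.09,"rx":0,"ry":-0.017,"rz":0,"gripper":1},{"x":0.02,"y":0,"z":0.09,"rx":0,"ry":-0.017,"rz":0,"gripper":1},{"x":0.02,"y":0,"z":0.09,"rx":0,"ry":-0.017,"rz":0,"gripper":1},{"x":0.02,"y":0,"z":0.07,"rx":0,"ry":-0.017,"rz":0,"gripper":1},{"x":0,"y":0,"z":0,"rx":0,"ry":0,"rz":0,"gripper":1}]' --force 20

```text
time_s: 6.8
eef_pos: [0.5217, 0.118, 0.0518]
tool_rot: [-2.915, -1.111, -0.009]
wrist_force: [0.4, 0.6, 2.7]
finger_gap: 0.0004
grip_force: 1.3
```

```bash
python3 -c "
from st import *
rows([(-33,49,0,2)])"
```

```text
t 6.8 box xyz mm [-33.7   0.2  51.8] tilt 0.8 toolx [1.    0.016 0.014] F box [0.7 0.2 2.7]
corners front/back [-22.7   0.4  52. ] [-44.7   0.1  51.7]
q [-0.65  0.52  0.46  2.   -0.39  0.7  -0.78]
[0.01 0.   0.05] ry -0.004
[0.01 0.   0.05] ry -0.004
- -33 49 0
```

Emit:
play_rows --steps '[{"x":0,"y":0,"z":0.03,"rx":0,"ry":-0.008,"rz":0,"gripper":1},{"x":0,"y":0,"z":0.03,"rx":0,"ry":0,"rz":0,"gripper":1},{"x":0,"y":0,"z":0,"rx":0,"ry":0,"rz":0,"gripper":1},{"x":0,"y":0,"z":0,"rx":0,"ry":0,"rz":0,"gripper":1}]' --force 20

```text
time_s: 7.2
eef_pos: [0.5217, 0.1177, 0.0511]
tool_rot: [-2.918, -1.111, 0.006]
wrist_force: [-0.5, 0.3, 10.0]
finger_gap: 0.0001
grip_force: 4.9
```

```bash
python3 -c "
from st import *
st()
d=grab('side','s3.png');import cv2
cv2.imwrite('pics/s3c.png',cv2.resize(cv2.imread('pics/s3.png')[100:260,205:365],None,fx=3.6,fy=3.6,interpolation=cv2.INTER_CUBIC))"
```

```text
t 7.2 box xyz mm [-33.9   0.   51.1] tilt 0.2 toolx [1.    0.015 0.003] F box [-0.2  0.6 10. ]
corners front/back [-22.9   0.2  51.2] [-44.9  -0.2  51.1]
q [-0.65  0.53  0.46  2.   -0.38  0.71 -0.79]
```

View pics/s3c.png

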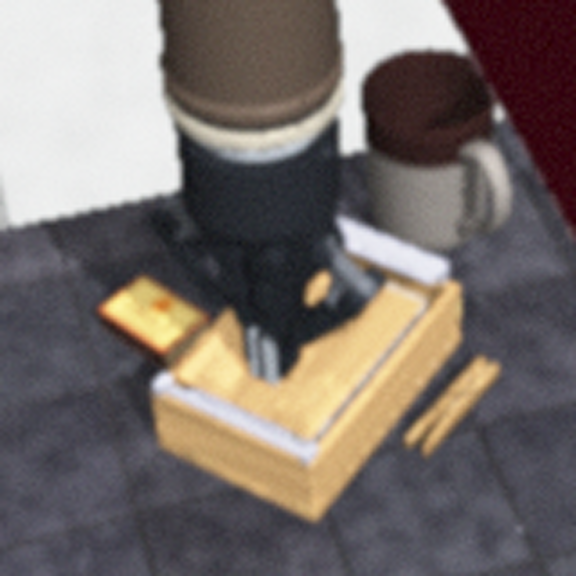

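The flap lies flat, pressed with 10 N, and its edge is still in front of the lip. Next I slide it forward to the step.

Emit:
play_rows --steps '[{"x":0.2,"y":0,"z":0,"rx":0,"ry":0,"rz":0,"gripper":1},{"x":0.2,"y":0,"z":0,"rx":0,"ry":0,"rz":0,"gripper":1},{"x":0.2,"y":0,"z":0,"rx":0,"ry":0,"rz":0,"gripper":1},{"x":0.2,"y":0,"z":0,"rx":0,"ry":0,"rz":0,"gripper":1},{"x":0.1,"y":0,"z":0,"rx":0,"ry":0,"rz":0,"gripper":1},{"x":0,"y":0,"z":0,"rx":0,"ry":0,"rz":0,"gripper":1}]' --force 20

```text
time_s: 7.85
eef_pos: [0.5421, 0.1356, 0.0509]
tool_rot: [-2.919, -1.111, 0.006]
wrist_force: [0.7, 0.5, 5.6]
finger_gap: 0.0
grip_force: 3.0
```

```bash
python3 -c "
from st import *
st()"
```

```text
t 7.85 box xyz mm [-6.8  0.3 50.9] tilt 0.2 toolx [1.    0.015 0.003] F box [ 0.9 -0.1  5.6]
corners front/back [ 4.2  0.5 50.9] [-17.8   0.1  50.9]
q [-0.66  0.56  0.46  1.94 -0.39  0.73 -0.81]
```

Front corner at r≈74. Now the slide, slowly.

Emit:
play_rows --steps '[{"x":0.08,"y":0,"z":0.02,"rx":0,"ry":0,"rz":0,"gripper":1},{"x":0.08,"y":0,"z":0.02,"rx":0,"ry":0,"rz":0,"gripper":1},{"x":0.08,"y":0,"z":0,"rx":0,"ry":0,"rz":0,"gripper":1},{"x":0.08,"y":0,"z":0,"rx":0,"ry":0,"rz":0,"gripper":1},{"x":0.08,"y":0,"z":0,"rx":0,"ry":0,"rz":0,"gripper":1},{"x":0,"y":0,"z":0,"rx":0,"ry":0,"rz":0,"gripper":1}]' --force 20

```text
time_s: 8.45
eef_pos: [0.5504, 0.1427, 0.0499]
tool_rot: [-2.919, -1.11, 0.008]
wrist_force: [-1.5, -1.9, 9.9]
finger_gap: 0.0004
grip_force: 6.0
```

```bash
python3 -c "
from st import *
st()"
```

```text
t 8.45 box xyz mm [ 4.1  0.2 49.9] tilt 0.1 toolx [1.    0.015 0.002] F box [-2.4 -0.5  9.9]
corners front/back [15.1  0.4 49.9] [-6.9  0.1 49.8]
q [-0.67  0.58  0.46  1.91 -0.39  0.75 -0.82]
```

Emit:
play_rows --steps '[{"x":0.08,"y":0,"z":0,"rx":0,"ry":0,"rz":0,"gripper":1},{"x":0.08,"y":0,"z":0,"rx":0,"ry":0,"rz":0,"gripper":1},{"x":0.08,"y":0,"z":0,"rx":0,"ry":0,"rz":0,"gripper":1},{"x":0.08,"y":0,"z":0,"rx":0,"ry":0,"rz":0,"gripper":1}]' --force 20

```text
time_s: 8.85
eef_pos: [0.5572, 0.1487, 0.0498]
tool_rot: [-2.92, -1.11, 0.01]
wrist_force: [-2.8, -3.2, 10.0]
finger_gap: -0.0001
grip_force: 5.9
```

```bash
python3 -c "
from st import *
st()"
```

```text
t 8.85 box xyz mm [13.2  0.3 49.8] tilt 0.0 toolx [1.    0.014 0.001] F box [-4.2 -0.6 10. ]
corners front/back [24.2  0.5 49.8] [ 2.2  0.2 49.7]
q [-0.67  0.59  0.46  1.89 -0.39  0.76 -0.83]
```

Emit:
play_rows --steps '[{"x":0.05,"y":0,"z":0,"rx":0,"ry":0,"rz":0,"gripper":1},{"x":0.05,"y":0,"z":0,"rx":0,"ry":0,"rz":0,"gripper":1},{"x":0.04,"y":0,"z":0,"rx":0,"ry":0,"rz":0,"gripper":1}]' --force 20

```text
time_s: 9.15
eef_pos: [0.5603, 0.1514, 0.0497]
tool_rot: [-2.92, -1.11, 0.01]
wrist_force: [-3.0, -2.7, 9.2]
finger_gap: 0.0001
grip_force: 5.8
```

```bash
python3 -c "
from st import *
st()
for n in('side','top'):
  grab(n,n+'4.png')
a=cv2.resize(cv2.imread('pics/top4.png')[150:260,220:340],None,fx=4.5,fy=4.5,interpolation=cv2.INTER_CUBIC)[:495]
b=cv2.resize(cv2.imread('pics/side4.png')[140:250,235:305+40],None,fx=4.5,fy=4.5,interpolation=cv2.INTER_CUBIC)
h=min(a.shape[0],b.shape[0]);o=np.hstack([a[:h],b[:h]]);s=790/o.shape[1];cv2.imwrite('pics/m4.png',cv2.resize(o,None,fx=s,fy=s))"
```

```text
t 9.15 box xyz mm [17.4  0.3 49.7] tilt 0.0 toolx [1.    0.014 0.001] F box [-4.  -0.   9.2]
corners front/back [28.3  0.5 49.7] [ 6.4  0.2 49.7]
q [-0.67  0.59  0.46  1.88 -0.39  0.76 -0.83]
```

View pics/m4.png

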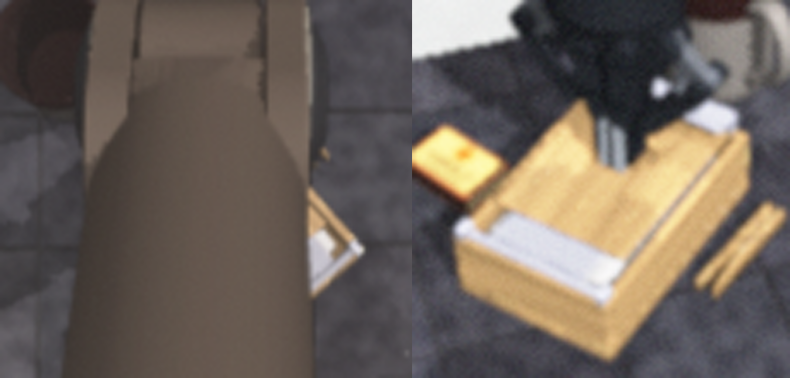

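The flap has slid forward, leaving a gap at the hinge side. The box corner projects to (293,244) against (292.5,244) before, so the box is unmoved. I'll push on gently to the end stop.

Emit:
play_rows --steps '[{"x":0.04,"y":0,"z":0,"rx":0,"ry":0,"rz":0,"gripper":1},{"x":0.04,"y":0,"z":0,"rx":0,"ry":0,"rz":0,"gripper":1}]' --force 20

```text
time_s: 9.45
eef_pos: [0.5614, 0.1525, 0.0495]
tool_rot: [-2.92, -1.11, 0.012]
wrist_force: [-5.7, -5.4, 9.4]
finger_gap: -0.0
grip_force: 7.9
```

```bash
python3 -c "
from st import *
st()"
```

```text
t 9.45 box xyz mm [18.9  0.5 49.5] tilt -0.1 toolx [ 1.     0.014 -0.001] F box [-7.8 -0.3  9.4]
corners front/back [29.9  0.6 49.5] [ 7.9  0.3 49.5]
q [-0.67  0.59  0.46  1.88 -0.39  0.77 -0.84]
```

The force jumped to 7.8 N at r≈99 mm, so this is the end stop. I'll ease off and lift away.

Emit:
play_rows --steps '[{"x":-0.1,"y":0,"z":0,"rx":0,"ry":0,"rz":0,"gripper":1},{"x":-0.15,"y":0,"z":-0.1,"rx":0,"ry":0,"rz":0,"gripper":1},{"x":-0.1,"y":0,"z":-0.3,"rx":0,"ry":0,"rz":0,"gripper":1},{"x":-0.3,"y":0,"z":-0.8,"rx":0,"ry":0,"rz":0,"gripper":1},{"x":-0.5,"y":0,"z":-0.9,"rx":0,"ry":0,"rz":0,"gripper":1},{"x":-0.9,"y":0,"z":-0.9,"rx":0,"ry":0,"rz":0,"gripper":1},{"x":-0.9,"y":0,"z":-0.9,"rx":0,"ry":0,"rz":0,"gripper":1},{"x":-0.9,"y":0.5,"z":-0.5,"rx":0,"ry":0,"rz":0,"gripper":1},{"x":-0.9,"y":0.5,"z":0,"rx":0,"ry":0,"rz":0,"gripper":1},{"x":-0.9,"y":0.5,"z":0,"rx":0,"ry":0,"rz":0,"gripper":1},{"x":0,"y":0,"z":0,"rx":0,"ry":0,"rz":0,"gripper":1}]' --force 20

```text
time_s: 10.55
eef_pos: [0.4654, 0.002, 0.1805]
tool_rot: [-2.922, -1.103, 0.008]
wrist_force: [0.5, -0.0, -0.4]
finger_gap: -0.0001
grip_force: 0.0
```

```bash
python3 -c "
from st import *
st()
for n in('side','top'):
  grab(n,n+'5.png')
a=cv2.resize(cv2.imread('pics/top5.png')[150:260,220:340],None,fx=4.5,fy=4.5,interpolation=cv2.INTER_CUBIC)[:495]
b=cv2.resize(cv2.imread('pics/side5.png')[140:250,235:305+40],None,fx=4.5,fy=4.5,interpolation=cv2.INTER_CUBIC)
h=min(a.shape[0],b.shape[0]);o=np.hstack([a[:h],b[:h]]);s=790/o.shape[1];cv2.imwrite('pics/m5.png',cv2.resize(o,None,fx=s,fy=s))
import pickle
from fit import W,ds
for X in [(-.07,.0469,.0465),(-.07,-.0469,.0465),(-.075,-.05,0),(.057,-.042,.059),(.057,.042,.059),(.028,.02,.0515),(.028,-.02,.0515)]:
  w=W(p,X);t=(proj(ds['top'],w)-[220,150])*4.5*s;q=(proj(ds['side'],w)-[235,140])*4.5*s+[540*s,0];print(X,t.round(),q.round())"
```

```text
t 10.55 box xyz mm [-152.1  -50.8  180.5] tilt 0.1 toolx [1.    0.01  0.002] F box [ 0.4 -0.4 -0.4]
corners front/back [-141.1  -50.7  180.6] [-163.1  -50.9  180.5]
q [-0.63  0.22  0.63  2.05 -0.18  0.93 -0.75]
(-0.07, 0.0469, 0.0465) [255. 337.] [460. 230.]
(-0.07, -0.0469, 0.0465) [361. 243.] [604. 298.]
(-0.075, -0.05, 0) [365. 251.] [608. 361.]
(0.057, -0.042, 0.059) [229. 103.] [719. 131.]
(0.057, 0.042, 0.059) [133. 186.] [595.  79.]
(0.028, 0.02, 0.0515) [187. 198.] [600. 132.]
(0.028, -0.02, 0.0515) [233. 159.] [659. 158.]
```

View pics/m5.png

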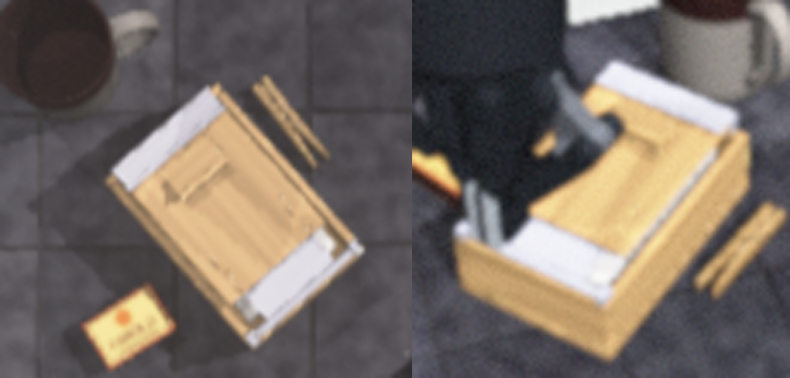

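The flap stays flat under the lip. The step foot is at about (185,198) to (231,161), matching the position predicted for a 20 mm slide, and the box and bystanders haven't moved. I'm handing the job in.

```bash
python3 -c "
from workcell import ctrl
print(ctrl.finish_job())"
```

```text
the job is handed in; nothing more can be done
None
```

The flap is shut and fully home under the steel lip, it stayed shut when released, and the box and the things I could see around it (mug, matchbox, peg) are where they were; the job is handed in, and no verdict came back.

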